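# Lock the bike stand's arm with its ball-lock pin

### The job

Lock the arm of the bench bike stand: take the ball-lock pin (the one with the push button on top) out of the wooden holder and stand it point-down in the steel guide cup of the bracket, where it stops on its balls. Then press the button so that the pin slides fully home through the aligned holes, and let the button spring back up so the balls lock underneath. Leave the other pin, the one with the T-bar, where it is in the holder.

Things in the scene. Friction and masses are not known exactly. Their poses are not given: they have to be found in the camera images.
- lock_pin: Ball-lock pin, 0.23 kg, upright in a fixed wooden block. Origin: centre of flange underside (block top, 86 mm up); z up its axis. Shaft 16 mm dia down to tip at z -78 mm (end tapered to 8). Flange 50 mm dia, z 0 to 4. Ribbed round grip 28 mm dia, z 4 to 34: hold here. Button on top, 17 mm dia, top at z 42. Four balls stick out 4 mm at z -43 to -48, drawn in only while the button is pressed.
- button (a joint): Travel of the pin's sprung push button down the pin's axis, m: 0 = up (balls out, locked), 0.006 = fully pressed, its top then 2 mm above the grip (balls flush). Takes 4 N to start and 6.5 N fully down, then the pin slides freely; springs back up when let go.
- cup_mouth (a point): Centre of the guide cup's rim on the fixed bracket, 86 mm up; z up, x along its flat arm (ends in a clamp, under 100 mm high). Steel cone, 44 mm inside, 52 outside, narrowing over 18 mm to a 20 mm hole through fork and arm to 40 mm below the rim. Balls out, a pin stops with its flange about 33 mm above the rim, leaning up to 10 deg; button pressed, it slides until the flange is on the rim.
- plain_pin: The other pin, 110 mm away in the other hole of the same wooden block (75 x 190 x 86 mm, the pins in line along its length; holes 27 mm wide). Same shaft and flange, origin at the centre of the flange's underside, z up, but no button or balls: a T-bar 68 mm long and 18 mm thick along its own y, axis at z 22 mm. Stays in the block.
Not all that is in view belongs to the job. Leave any green or purple look-alike of the lock_pin alone.

How it is judged:
By the outcome, as a careful person would: the job done as asked, in the order asked, and still so for the second after the job is handed in, with the robot touching nothing.
It also fails if it takes over 48 s, if anything falls off the work surface, if the arm or the gripper's body presses on something with over 40 N, if the wrist force passes 120 N, or if a joint passes its speed limit or range.

### The arm

A 7-joint arm with a two-finger parallel gripper is mounted at the origin on the work surface. World frame = base frame: x ahead of the robot, y to its left, z up, the work surface at z = 0. Lengths are in mm, angles in rad, forces in N, time in s.
With the tool pointing down it reaches from about 400 to 875 mm from the base axis. Payload 6.5 kg.
Tool frame: the origin (TCP) lies on the centre line of the jaws, within the pads' length; the fingertips stand 17 mm ahead of it and the grasp point (between the pads) lies 2 mm behind it; z points along the fingers, y is the line along which they close (so a half turn about z gives the same grasp; the last joint's range is limited). The gripper opens to 88 mm and grips with 3 to 60 N. Pads are 18 mm wide; open, the fingers measure 123 mm over their backs; the gripper's body (75 mm by 187 mm) begins 45 mm behind the grasp point.
Start: joints at [-0.066, 0.536, -0.004, 1.538, 0.003, 1.067, -0.071], TCP at [649.992, 0, 225.716] pointing down, gripper open.
Joint ranges: [-2.7, 2.7], [-0.37, 2.16], [-1.27, 1.26], [0.24, 2.4], [-1.31, 4.45], [0.19, 1.91], [-2.76, 2.76]. Speed limits (rad/s): [2.39, 2.39, 3.14, 3.14, 3.14, 3.14, 3.14].

### API

Orientations are given as [roll, pitch, yaw] about the fixed x, y, z axes, in that order (R = Rz(yaw) Ry(pitch) Rx(roll)).
In Python, from plant import arm gives the robot as it stands. The module is installed in compiled form; this text tells all that it offers. Calls block until the motion is done:
- arm.reach(position, orientation): joint-space move of the TCP to a pose.
- arm.move_straight(position, ori=None, velocity=150): straight line of the TCP; ori=None keeps the orientation; velocity is the mean speed in mm/s.
- arm.move_joints(angles): joint-space move.
- arm.command_gripper(opening): finger opening in mm; the grip force is fixed at half the most; returns when the fingers have stopped.
- arm.hold(seconds).
- arm.inverse_kinematics(position, orientation): joint angles nearest the present ones, or None.
- arm.read_state(): the state.
- arm.snapshot(name): name is "scene" or "side" or "wrist"; returns the picture (420x560x3 uint8, red, green, blue); there is no depth.
- arm.calibration(name): a dict with "camera_matrix" (3x3 intrinsics, pixels), "cam_to_world" (4x4, takes a point from camera to world coordinates). Camera axes: x right, y down, z forward; pixel columns grow to the right and rows downward; lengths in mm; the calibration is good to about 2 mm. A picture is of the moment at which its call begins: read the wrist's pose just before it. calibration takes no time and is no camera call; for the wrist camera it gives the pose at the moment of the call.
A pose or a line that the arm cannot do raises arm.Unreachable and nothing moves.
- arm.hand_in(): hands the job in; it is judged then, once.
The state is a dict: "time_s": time; "q": joint angles; "joint_velocities": joint speeds; "tau": joint torques, N m; "tool_pos": TCP position; "orientation": TCP orientation; "force": force on the tool from outside, world axes, zero at the start; "wrist_torque": the same for the moment, N m; "finger_gap": finger opening in mm; "finger_force": force on a finger pad.
Only numpy, scipy, OpenCV 4.12 (cv2) and the standard library are available. Lean on these libraries where they do the work, as an engineer would, in place of code of your own. Each camera call takes 0.05 s, during which the arm holds its last target. There are 200 camera calls.

## Working session

There is one attempt and no reset: what is moved stays moved. The work goes in short steps, each a Python script; the robot and the scene stay as the last script left them, time stands still between calls to the robot, and variables do not carry over. Pictures are saved under pics/ and viewed, at most 10 in all, crops included, and the job is handed in when it is done.

```bash
mkdir -p pics; python3 - <<'E'
from plant import arm
import cv2,numpy as np
for n in ["scene","side"]:
    im=arm.snapshot(n); cv2.imwrite(f"pics/{n}0.png",cv2.resize(im[:,:,::-1],(800,600),interpolation=cv2.INTER_CUBIC))
    c=arm.calibration(n); print(np.round(c["camera_matrix"],1).tolist(),np.round(c["cam_to_world"],3).tolist())
print(arm.read_state()["time_s"])
E
```

```text
[[538.4, 0.0, 288.3], [0.0, 538.4, 212.4], [0.0, 0.0, 1.0]] [[0.767, 0.415, -0.49, 936.563], [0.642, -0.516, 0.567, -469.207], [-0.017, -0.749, -0.662, 735.081], [0.0, 0.0, 0.0, 1.0]]
[[422.3, 0.0, 280.6], [0.0, 422.3, 204.7], [0.0, 0.0, 1.0]] [[0.959, -0.197, 0.204, 334.63], [-0.283, -0.634, 0.72, -528.024], [-0.013, -0.748, -0.664, 679.374], [0.0, 0.0, 0.0, 1.0]]
0.1
```

View pics/scene0.png

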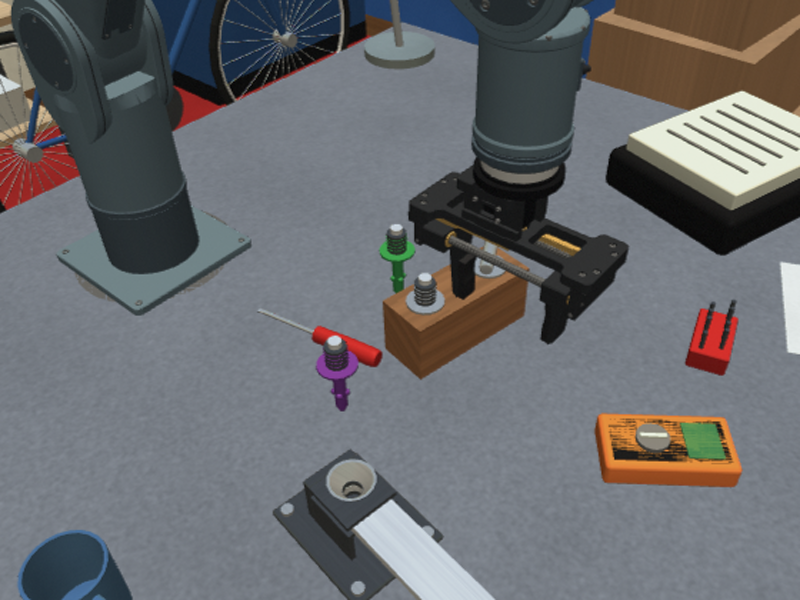

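View pics/side0.png

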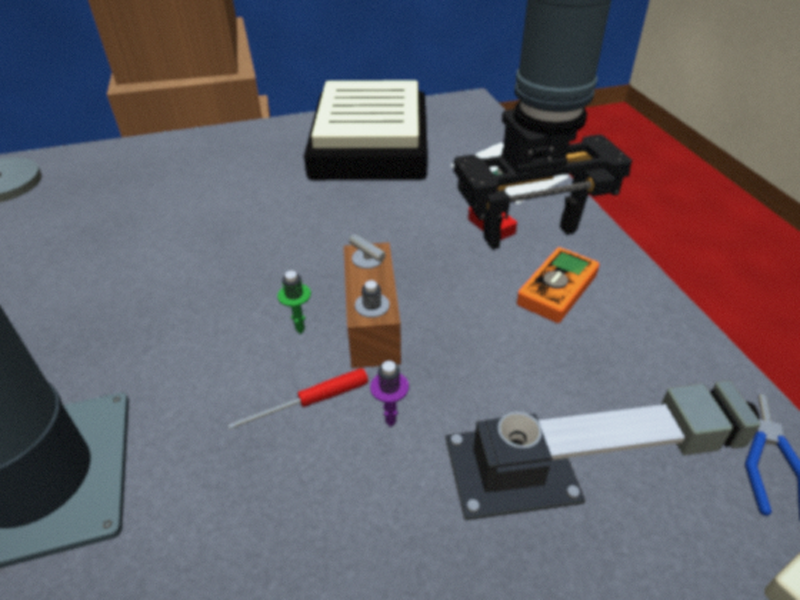

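Scene: lock pin at about (425,300) with its button at (425,279), cup rim centre (352,480). Side: lock pin flange (372,304), button (371,287), cup rim (519,431). The T-bar pin is at the far end of the block, and the green and purple look-alikes stand near it.

```bash
cat > h.py <<'E'
from plant import arm
import cv2,numpy as np
def ray(n,uv,z,c=None):
    c=c or arm.calibration(n); K=np.array(c["camera_matrix"]);T=np.array(c["cam_to_world"])
    d=T[:3,:3]@np.linalg.solve(K,[uv[0],uv[1],1]); o=T[:3,3]
    return o+d*(z-o[2])/d[2]
def proj(n,P,c=None):
    c=c or arm.calibration(n); K=np.array(c["camera_matrix"]);T=np.array(c["cam_to_world"])
    p=K@(T[:3,:3].T@(np.array(P,float)-T[:3,3])); return p[:2]/p[2]
E
python3 - <<'E'
from h import *
s=1.4286
for n,l in {"scene":[((425,301),90),((425,279),128),((352,480),86)],"side":[((372,305),90),((371,287),128),((519,431),86)]}.items():
    for uv,z in l: print(n,z,ray(n,np.array(uv)/s,z).round(1))
m=[]
for n,cs in {"scene":[(425,295),(352,490)],"side":[(372,300),(519,440)]}.items():
    im=cv2.imread(f"pics/{n}0.png"); im=cv2.resize(im,(560,420),interpolation=cv2.INTER_AREA)
    for c in cs:
        u,v=(np.array(c)/s).astype(int); print(n,"crop origin",u-33,v-25)
        m.append(cv2.resize(im[v-25:v+25,u-33:u+33],(396,300),interpolation=cv2.INTER_CUBIC))
cv2.imwrite("pics/crop1.png",np.vstack([np.hstack(m[:2]),np.hstack(m[2:])]))
E
```

```text
scene 90 [469.3  97.6  90. ]
scene 128 [470.8  96.2 128. ]
scene 86 [ 582.5 -158.3   86. ]
side 90 [468.3  97.1  90. ]
side 128 [467.5  93.  128. ]
side 86 [ 579.9 -160.9   86. ]
scene crop origin 264 181
scene crop origin 213 317
side crop origin 227 184
side crop origin 330 282
```

View pics/crop1.png

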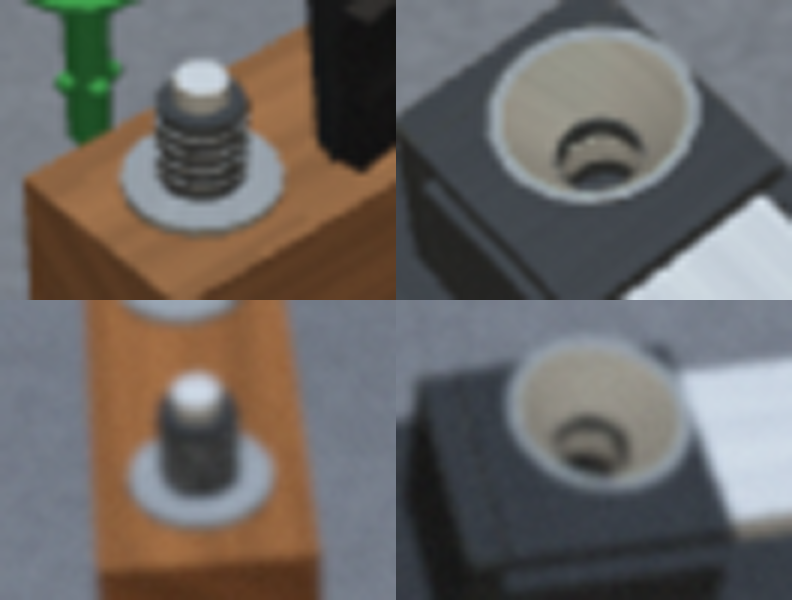

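Scene crop: flange centre (202,177), cup rim centre (593,115). Side crop: flange centre (200,474), cup rim centre (600,413). The two cameras agree to about 3 mm: pin ≈ (469,97), cup ≈ (581.5,-159.5). Next I'll look from the wrist above both.

```bash
python3 - <<'E'
from h import *
s=1.4286
print("plain",ray("side",np.array((367,259))/s,90),"green tip",ray("scene",np.array((398,290))/s,0))
print(arm.read_state()["orientation"])
P=np.array([469,97]);C=np.array([581.5,-159.5])
o=arm.read_state()["orientation"]
out=[]
for k,(q,z) in enumerate([(C,250),(P,250)]):
    arm.reach([q[0],q[1],z],o)
    im=arm.snapshot("wrist")[:,:,::-1].copy(); cc=arm.calibration("wrist")
    np.save(f"w{k}.npy",im); np.save(f"wc{k}.npy",cc,allow_pickle=True)
    for zz in (86,90,128): print(k,zz,proj("wrist",[*q,zz],cc).round(1))
    print(np.array(cc["cam_to_world"]).round(2).tolist(),arm.read_state()["time_s"])
    out.append(cv2.resize(im,(400,300)))
cv2.imwrite("pics/w.png",np.hstack(out))
E
```

```text
plain [487.25452604 202.6297636   90.        ] green tip [357.57538997 170.81647098   0.        ]
[-3.14004563e+00  1.10802982e-04  1.57090363e+00]
0 86 [275.9 182.6]
0 90 [275.8 183.6]
0 128 [275.6 194.2]
[[1.0, 0.0, -0.0, 582.95], [0.0, -0.96, -0.28, -85.56], [-0.0, 0.28, -0.96, 409.15], [0.0, 0.0, 0.0, 1.0]] 0.8833
1 86 [275.7 178.1]
1 90 [275.7 179. ]
1 128 [275.5 189.2]
[[1.0, -0.0, -0.0, 470.82], [-0.0, -0.96, -0.28, 167.42], [-0.0, 0.28, -0.96, 409.35], [0.0, 0.0, 0.0, 1.0]] 2.0167
```

View pics/w.png

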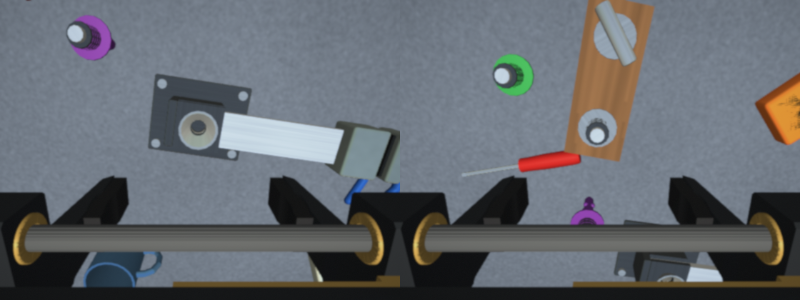

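Wrist pictures (half scale): cup rim at (198,130), pin flange at (597,129), button near (597,133). All within about 2 px of my estimates. I'll enlarge to refine.

```bash
python3 - <<'E'
import numpy as np,cv2
m=[cv2.resize(np.load(f"w{k}.npy")[140:230,226:326],(400,360),interpolation=cv2.INTER_CUBIC) for k in (0,1)]
cv2.imwrite("pics/w2.png",np.hstack(m))
E
```

```text
(no output)
```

View pics/w2.png

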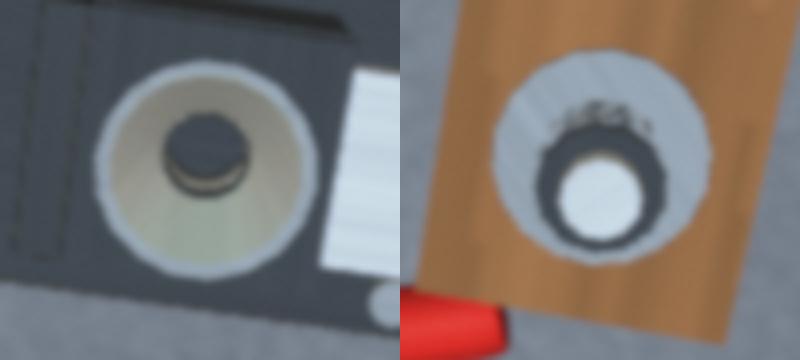

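```bash
python3 - <<'E'
from h import *
c0=np.load("wc0.npy",allow_pickle=True).item();c1=np.load("wc1.npy",allow_pickle=True).item()
C=ray(0,(277.2,182.1),86,c0);F=ray(0,(276.1,178.8),90,c1);B=ray(0,(275.7,189.4),128,c1)
print(C,F,B)
P=np.array([469,97.])*.4+.3*F[:2]+.3*B[:2]; C2=C[:2]*.6+.4*np.array([581.5,-159.5]); print(P,C2); np.save("C.npy",C2)
o=arm.read_state()["orientation"]
arm.move_straight([*P,140],velocity=150)
arm.move_straight([*P,112],velocity=80)
print(arm.read_state()["force"])
arm.command_gripper(0)
s=arm.read_state(); print(s["finger_gap"],s["finger_force"],s["force"],s["tool_pos"])
arm.move_straight([*P,295],velocity=120)
s=arm.read_state(); print(s["time_s"],s["finger_gap"],s["force"],s["wrist_torque"])
cs=[]
for n in("scene","wrist"): cs.append(cv2.resize(arm.snapshot(n)[:,:,::-1],(400,300)))
cv2.imwrite("pics/g.png",np.hstack(cs))
E
```

```text
[ 582.73486622 -159.05328462   86.        ] [469.34053656  97.17807026  90.        ] [469.16264173  96.80020435 128.        ]
[469.15095349  96.99348238] [ 582.24091973 -159.23197077]
[0.31657105 0.81690812 0.23491663]
14.34977352965123 30.00038355588913 [-2.5368757  -0.23899656  0.93566169] [468.73825256  96.98127641 111.91361525]
6.2 14.267189564861411 [ 0.09133143 -0.06015677 -1.77817404] [ 0.02156266 -0.00800867  0.02871994]
```

View pics/g.png

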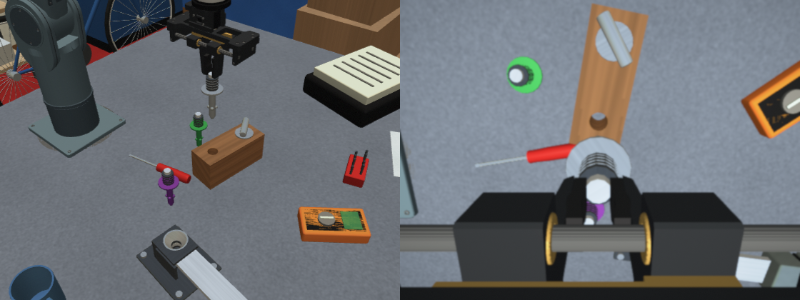

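The pin is out of the block, but the gap of 14 mm is less than the 28 mm grip, so I'm checking where the fingers hold it.

```bash
python3 - <<'E'
from h import *
t=arm.read_state()["tool_pos"];cs=[]
for n in("scene","side","wrist"):
    u,v=proj(n,t).astype(int); im=arm.snapshot(n)[:,:,::-1]
    r=40 if n!="wrist" else 80
    x0=max(0,u-r);y0=max(0,min(v-r//2,420-2*r)); print(n,u,v,x0,y0, [proj(n,[t[0],t[1],t[2]+d]).round(1).tolist() for d in(-17,2,-25,-63)])
    cs.append(cv2.resize(im[y0:y0+2*r,x0:x0+2*r],(266,266),interpolation=cv2.INTER_CUBIC))
cv2.imwrite("pics/g2.png",np.hstack(cs))
E
```

```text
scene 296 112 256 92 [[296.3, 121.9], [296.2, 111.5], [296.3, 126.3], [296.5, 146.1]]
side 255 127 215 107 [[256.0, 135.4], [255.5, 126.0], [256.3, 139.3], [257.3, 156.9]]
wrist 275 252 195 212 [[275.8, 239.6], [275.6, 254.6], [275.9, 234.1], [276.2, 212.9]]
```

View pics/g2.png

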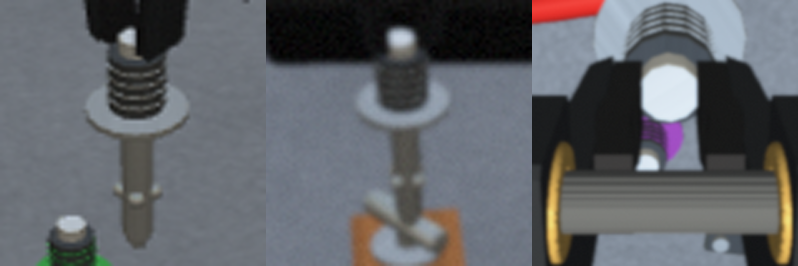

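```bash
cat >> h.py <<'E'
def tri(a,b):
    A=[];r=[]
    for n,uv in((“scene”,a),(“side”,b)):
        c=arm.calibration(n);K=np.array(c["camera_matrix"]);T=np.array(c["cam_to_world"])
        d=T[:3,:3]@np.linalg.solve(K,[*uv,1]);d/=np.linalg.norm(d);M=np.eye(3)-np.outer(d,d);A.append(M);r.append(M@T[:3,3])
    X=np.linalg.lstsq(np.vstack(A),np.hstack(r),rcond=None)[0]
    return X.round(1),np.round(proj("scene",X)-a,1),np.round(proj("side",X)-b,1)
E
sed -i 's/[“”]/"/g' h.py
python3 - <<'E'
from h import *
S=lambda x,y:(256+x/3.325,92+y/3.325); D=lambda x,y:(215+(x-266)/3.325,107+y/3.325)
print("flange top",tri(S(137,105),D(403,100)))
print("tip",tri(S(137,245),D(408,247)))
print("button",tri(S(128,38),D(401,38)))
print("balls",tri(S(137,190),D(405,182)))
print("start fingertip mid pred",proj("scene",[650,0,208.7])*1.4286,proj("side",[650,0,208.7])*1.4286)
print("start tips seen",tri(np.array((508,317))/1.4286,np.array((532,236))/1.4286))
s=arm.read_state(); print(s["tool_pos"],s["orientation"],np.round(s["q"],3),s["finger_gap"])
E
```

```text
flange top (array([469.2,  98.5, 273.3]), array([-0.1,  0.2]), array([-0.1, -0.2]))
tip (array([465.6,  99. , 181.3]), array([-1.2,  3.5]), array([-1. , -3.2]))
button (array([469.1,  92.8, 313. ]), array([ 0.1, -0.3]), array([0.1, 0.2]))
balls (array([467.4,  99.6, 221.2]), array([-0.3,  1.1]), array([-0.3, -0.9]))
start fingertip mid pred [504.08472375 337.41184481] [527.44552639 256.61377233]
start tips seen (array([6.525e+02, 3.000e-01, 2.385e+02]), array([ 0.3, -0.8]), array([0.2, 0.6]))
[469.01984275  96.98191088 294.71928282] [-3.13950546e+00  2.51963884e-04  1.57094384e+00] [-0.217  0.171 -0.091  1.889  0.017  1.084 -0.315] 14.403407970113808
```

The pinned-down geometry: the real fingertips sit about 9 mm behind the TCP, not 17 mm ahead. The fingers therefore hold only the button, and securely. The cup's cone forgives small offsets, so I'll lower in force-watched steps, keeping under the 4 N that would press the button, and release just above the stop.

```bash
python3 - <<'E'
from h import *
C=np.load("C.npy")-np.array([-1,1.2])
o=arm.read_state()["orientation"]
arm.reach([*C,295],o)
arm.move_straight([*C,200],velocity=120); arm.hold(.2)
f0=np.array(arm.read_state()["force"]); z=200
while z>147.5:
    z-=4 if z>160 else 1.5
    arm.move_straight([*C,max(z,147.3)],velocity=40); arm.hold(.05)
    s=arm.read_state(); d=np.array(s["force"])-f0
    if np.abs(d).max()>1: print(z,d.round(1),s["finger_gap"])
    if np.linalg.norm(d)>2.2: break
print(z,s["tool_pos"],d,s["time_s"],s["finger_gap"])
cs=[]
for n in("scene","side"):
    u,v=proj(n,[*C,120]).astype(int); im=arm.snapshot(n)[:,:,::-1]; print(n,u-50,v-50)
    cs.append(cv2.resize(im[v-50:v+50,u-50:u+50],(400,400),interpolation=cv2.INTER_CUBIC))
cv2.imwrite("pics/p.png",np.hstack(cs))
E
```

```text
164 [-0.7  0.4 -1. ] 14.345459386866475
152.5 [ 1.3  0.2 -0.7] 14.350453915734851
151.0 [ 0.6 -0.2 -1.1] 14.524730473710168
146.5 [ 583.20819342 -160.42035731  147.28048396] [-0.49338074  0.96451513 -0.09062224] 14.3833 13.949829061325113
scene 194 272
side 317 238
```

View pics/p.png

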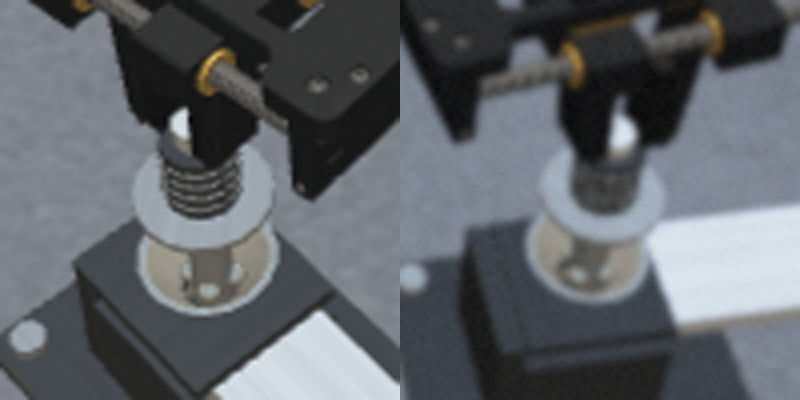

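The pin stands in the cup with its shaft in the hole, flange about 35 mm above the rim and balls out at (208,290) in the left crop. Now release, back off and find the button.

```bash
python3 - <<'E'
from h import *
arm.command_gripper(50); s=arm.read_state(); t=s["tool_pos"]; print(s["time_s"],s["finger_gap"])
arm.move_straight([t[0],t[1],250],velocity=150); arm.hold(.3)
C=np.load("C.npy"); cs=[]
for n in("scene","side","wrist"):
    u,v=proj(n,[*C,130]).astype(int); im=arm.snapshot(n)[:,:,::-1]; r=40 if n!="wrist" else 60
    x0,y0=u-r,v-r; print(n,x0,y0,266/(2*r))
    cs.append(cv2.resize(im[y0:y0+2*r,x0:x0+2*r],(266,266),interpolation=cv2.INTER_CUBIC))
np.save("wc2.npy",arm.calibration("wrist"),allow_pickle=True)
cv2.imwrite("pics/r.png",np.hstack(cs)); print(arm.read_state()["time_s"])
E
```

```text
15.1583 50.57188717842709
scene 203 277 3.325
side 327 244 3.325
wrist 215 129 2.216666666666667
16.4417
```

View pics/r.png

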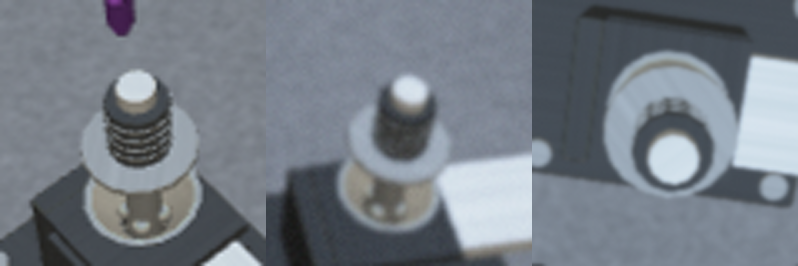

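Button top at about (136,85) in the scene crop, (407,91) in the side crop and (673,157) in the wrist crop; the pin is nearly upright and resting on its balls. I'll close the gripper, hover over the button and check the alignment.

```bash
python3 - <<'E'
from h import *
c2=np.load("wc2.npy",allow_pickle=True).item()
B=tri((203+136/3.325,277+85/3.325),(327+141/3.325,244+91/3.325))
W=ray(0,(215+141/2.2167,129+157/2.2167),160,c2); print(B,W)
b=(B[0][:2]+2*W[:2])/3 ; np.save("b.npy",b); print(b,np.load("C.npy"))
arm.command_gripper(0); o=arm.read_state()["orientation"]
arm.move_straight([*b,172],velocity=150); arm.hold(.2)
s=arm.read_state(); print(s["tool_pos"],s["finger_gap"],s["force"])
cs=[]
for n in("scene","side","wrist"):
    u,v=proj(n,[*b,165]).astype(int); im=arm.snapshot(n)[:,:,::-1]; r=30 if n!="wrist" else 50
    x0,y0=u-r,v-r; print(n,x0,y0,266/(2*r),[((proj(n,[*b,zz])-[x0,y0])*266/(2*r)).round() for zz in(161,172,181)])
    cs.append(cv2.resize(im[y0:y0+2*r,x0:x0+2*r],(266,266),interpolation=cv2.INTER_CUBIC))
cv2.imwrite("pics/h.png",np.hstack(cs)); print(arm.read_state()["time_s"])
E
```

```text
(array([ 582.8, -156.4,  159.6]), array([-0.2,  0.3]), array([-0.1, -0.3])) [ 584.54551077 -159.07223194  160.        ]
[ 583.96367385 -158.18148796] [ 582.24091973 -159.23197077]
[ 584.71885369 -158.41796715  173.18066093] 0.39930053664843346 [0.30585543 0.02907069 0.08022348]
scene 213 271 4.433333333333334 [array([135., 144.]), array([132., 121.]), array([130., 101.])]
side 340 239 4.433333333333334 [array([136., 143.]), array([140., 122.]), array([143., 105.])]
wrist 225 196 2.66 [array([134., 126.]), array([134., 150.]), array([134., 171.])]
18.2833
```

View pics/h.png

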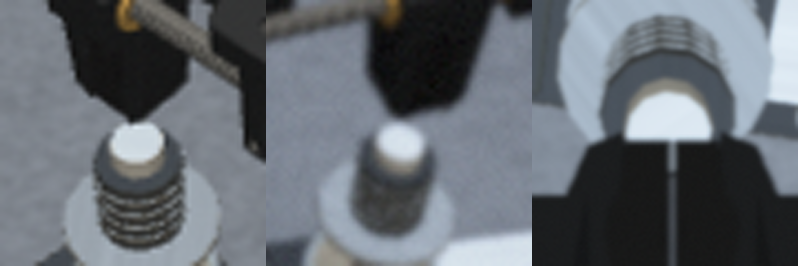

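The closed fingertips stand just above the button. Lowest corners: scene (138,124), side (403,117). Triangulating the corners to get the real tip height and centre.

```bash
python3 - <<'E'
from h import *
k=4.4333
S=lambda x,y:(213+x/k,271+y/k); D=lambda x,y:(340+x/k,239+y/k)
print("-x-y",tri(S(80,92),D(137,117)));print("+x-y",tri(S(138,124),D(197,98)))
t=arm.read_state()["tool_pos"]
print("button",tri(S(136,136),D(134,137)), t)
c=arm.calibration("wrist"); print("btn wrist",ray(0,(225+(671-532)/2.66,196+125/2.66),160,c))
# candidates: predicted corners for tip z and y offset
for e in(4,8,12):
  for dy in(-9,):
    print(e,[((proj("scene",[t[0]+dx,t[1]+dy,t[2]+e])-[213,271])*k).round().tolist()+((proj("side",[t[0]+dx,t[1]+dy,t[2]+e])-[340,239])*k).round().tolist() for dx in(-13,13)])
E
```

```text
-x-y (array([ 575.3, -169.4,  189.8]), array([ 0.2, -0.3]), array([0.1, 0.3]))
+x-y (array([ 597.9, -168.2,  190.9]), array([ 0.1, -0.2]), array([0.1, 0.1]))
button (array([ 583.5, -157.1,  163.1]), array([-0. ,  0.1]), array([-0. , -0.1])) [ 584.27654375 -158.26966291  172.58646146]
btn wrist [ 584.86266203 -158.29764541  160.        ]
4 [[80.0, 108.0, 119.0, 142.0], [142.0, 151.0, 188.0, 124.0]]
8 [[79.0, 100.0, 121.0, 134.0], [142.0, 143.0, 190.0, 117.0]]
12 [[77.0, 91.0, 122.0, 127.0], [141.0, 134.0, 192.0, 109.0]]
```

```bash
python3 - <<'E'
from h import *
b=np.load("b.npy"); C=np.load("C.npy"); sh=np.array([-1.,.8])
s=arm.read_state(); f0=np.array(s["force"]); z=172; zc=None
while z>100:
    z-=1.5
    w=0 if zc is None else min(1,(zc-z)/35)
    p=b*(1-w)+C*w+sh
    arm.move_straight([*p,z],velocity=50); arm.hold(.05)
    s=arm.read_state(); d=np.array(s["force"])-f0
    if zc is None and d[2]>2.5: zc=z
    print(round(z,1),round(s["tool_pos"][2],1),d.round(1),round(s["time_s"],1))
    if d[2]>18 or np.hypot(*d[:2])>12 or s["time_s"]>34: break
E
```

```text
170.5 170.4 [-0.1 -0.3 -0.1] 18.6
169.0 168.9 [-1.2  0.1  0.3] 18.9
167.5 167.4 [-0.1 -0.3 -0.1] 19.2
166.0 165.9 [-0.9 -0.2  0.3] 19.5
164.5 164.5 [-0.  -0.4  0.1] 19.8
163.0 162.9 [-0.8 -0.8 -0.5] 20.1
161.5 161.5 [-1.3  0.1 -0. ] 20.4
160.0 159.9 [-1.3 -0.2  0. ] 20.7
158.5 158.5 [-0.4 -1.3 -0.5] 21.0
157.0 157.0 [ 0.3 -0.9  0.2] 21.3
155.5 155.4 [-0.1 -0.1  0.2] 21.6
154.0 153.9 [-0.2 -0.   0.3] 21.9
152.5 152.4 [0.1 0.3 0. ] 22.2
151.0 151.0 [ 0.8 -0.4  0.9] 22.5
149.5 149.4 [0.2 0.3 0.4] 22.8
148.0 148.1 [-1.3  0.1  1.1] 23.1
146.5 146.2 [-0.8  0.7 -0.6] 23.4
145.0 144.8 [-0.9 -0.2  0.3] 23.7
143.5 143.9 [-0.8  0.6  3.8] 24.0
142.0 142.3 [-0.6 -0.5  4.1] 24.3
140.5 140.6 [-0.9  0.5  5.5] 24.6
139.0 138.3 [-0.7 -1.2  0.6] 24.9
137.5 137.3 [-0.3 -0.1  0.4] 25.2
136.0 136.0 [-0.4  0.1  0.8] 25.5
134.5 134.5 [-0.6 -0.7  1. ] 25.8
133.0 133.0 [-1.7  0.2  1. ] 26.1
131.5 131.4 [-0.9 -0.4 -0.2] 26.4
130.0 129.9 [-0.9 -0.3  0.7] 26.7
128.5 128.4 [-0.8 -0.2  0.3] 27.0
127.0 126.9 [0.1 0.2 1. ] 27.3
125.5 125.4 [-1.2  0.1  1.4] 27.6
124.0 123.9 [0.5 0.3 1.4] 27.9
122.5 122.4 [-0.4  0.   0.1] 28.2
121.0 120.9 [-0.4 -0.6  0.1] 28.5
119.5 119.4 [-0.3 -0.4 -0.3] 28.8
118.0 117.8 [ 0.4 -0.3  0.1] 29.1
116.5 116.3 [-0.5 -0.3  1.9] 29.4
115.0 115.3 [-0.8 -0.7  4.3] 29.7
113.5 113.7 [-0.8  0.3  5.5] 30.0
112.0 112.2 [-0.8  0.1  6.1] 30.3
110.5 110.8 [0.1 1.  6.2] 30.6
109.0 109.5 [-1.6  0.9  6.7] 30.9
107.5 109.3 [-4.4  1.8 18.2] 31.2
```

After a stop at 109.5 mm, the button has been fully pressed and 18 N reached. Raise, then check the button height by image code (my ten views are used up).

```bash
python3 - <<'E'
from h import *
arm.hold(.1); t=arm.read_state()["tool_pos"]
arm.move_straight([t[0],t[1],220],velocity=150); arm.hold(.2)
C=np.load("C.npy"); uv={}
for n in("scene","side"):
    im=arm.snapshot(n); cv2.imwrite(f"pics/{n}9.png",im[:,:,::-1])
    for zz in (128,):
        u,v=proj(n,[*C,zz]); x0,y0=int(u)-18,int(v)-24
        g=im[y0:y0+48,x0:x0+36].min(2)
        N,l,st,ce=cv2.connectedComponentsWithStats((g>190).astype(np.uint8))
        print(n,"pred128",(u-x0).round(1),(v-y0).round(1),"pred flange90",(proj(n,[*C,90])-[x0,y0]).round(1),[(st[i,:].tolist(),ce[i].round(1).tolist()) for i in range(1,N) if st[i,4]>8])
        for r in range(2,48,1): print(r,' '.join(f"{a:3d}" for a in g[r,6:32:2]))
print(arm.read_state()["time_s"],arm.read_state()["force"])
E
```

```text
scene pred128 18.7 24.4 pred flange90 [20.6 40.7] [([13, 20, 10, 8, 68], [17.2, 23.6])]
2 127 124 124 124 126 125 126 123 125 123 123 123 127
3 123 120 125 127 126 126 128 126 124 122 124 127 129
4 125 122 127 128 126 125 127 127 122 122 125 129 128
5 130 127 131 127 122 123 125 127 120 122 123 129 124
6 128 127 129 125 120 123 126 127 121 121 122 127 121
7 124 125 126 125 121 122 122 123 120 119 123 125 120
8 125 125 123 122 124 122 121 122 122 122 123 120 122
9 129 130 124 121 123 124 124 126 127 126 123 118 116
10 127 128 127 123 123 126 125 128 128 124 122 121 117
11 123 125 124 122 123 124 122 125 125 123 125 124 118
12 123 126 120 121 122 123 121 123 126 123 123 122 120
13 123 125 121 120 124 123 123 123 125 121 122 125 123
14 121 125 124 122 125 124 126 124 123 119 124 130 126
15 118 125 126 125 126 126 129 127 125 121 124 129 125
16 122 126 128 128 126 126 127 127 124 122 125 125 126
17 125 126 128 130 125 125 124 126 124 124 125 126 127
18 124 128 129 129 123 128 125 126 126 127 124 128 128
19 121 126 129 129 127 153 159 143 127 128 126 126 128
20 122 127 129 130 176 201 200
[... 3500 characters left out ...]
6  64  58  52  53  71  80  66  79 137 161 171 205
37 135  66  57  49  56  74  77  63  79 137 163 167 202
38 140  73  62  53  64  76  72  65  85 143 160 164 197
39 140  82  59  60  67  72  68  63  87 147 161 160 181
40 144  88  65  70  70  70  64  59  99 150 162 159 170
41 150 109  67  70  65  63  60  60 117 157 160 157 154
42 155 136  86  75  61  62  60  70 132 160 162 154 130
43 158 147 119  85  63  61  74  95 146 159 162 153 110
44 157 155 144 114  89  89 104 130 156 157 159 144  93
45 156 158 156 142 131 129 143 156 159 159 158 132  77
46 156 156 158 158 153 153 156 162 161 159 153 114  68
47 137 155 158 158 157 155 159 163 166 160 141  94  61
32.4833 [-0.16126988  0.29778654  0.03340195]
```

```bash
python3 -c "
from plant import arm
print(arm.hand_in())"
```

```text
the job is handed in; nothing more can be done
None
```

I handed the job in with the lock pin fully home in the cup: image code put the button top at the expected 128 mm (flange on the rim, button sprung up), and the T-bar pin was not touched; the clock read 32.5 s of the 48 s, and I lifted the pin by its button rather than its grip.

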